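# Load a sample card into the spectrometer's card feeder

### The arm

A 7-joint arm with a two-finger parallel gripper is mounted at the origin on a cart in front of the work surface, level with it; the furniture and walls round the work are solid. World frame = base frame: x ahead of the robot, y to its left, z up, the work surface at z = 0. Lengths are in mm, angles in rad, forces in N, time in s.
With the tool pointing down it reaches from about 400 to 875 mm from the base axis. Payload 4.4 kg.
Tool frame: the origin (TCP) lies midway between the tips of the shut fingers; the grasp point (between the pads) lies ctrl.grip_depth behind it (ctrl.grip_depth is the distance from the TCP to the grasp point, in mm); z points along the fingers, y is the line along which they close (so a half turn about z gives the same grasp; the last joint's range is limited). The gripper opens to 85 mm and grips with 20 to 120 N. Pads are 22 mm wide; open, the fingers measure 114 mm over their backs; the gripper's body (76 mm by 85 mm) begins 54 mm behind the grasp point. The pads swing forward as they close: fully open they stand 13 mm farther back than shut.
Start: joints at [-1.325, 0.628, 0.038, 1.517, -0.027, 0.996, -0.02], TCP at [199.378, 618.681, 231.313] pointing down, gripper open.
Joint ranges: [-3.06, 3.06], [-0.37, 2.12], [-1.25, 1.32], [0.18, 2.47], [-1.1, 4.24], [0.23, 1.98], [-2.94, 2.94]. Speed limits (rad/s): [2.57, 2.57, 3.14, 3.14, 3.14, 3.14, 3.14].

### API

Orientations are given as [roll, pitch, yaw] about the fixed x, y, z axes, in that order (R = Rz(yaw) Ry(pitch) Rx(roll)).
In Python, from cell import ctrl gives the robot as it stands.
- The arm moves only by the tool carry_out, never from a script. Its argument "deltas" is one flat list of numbers, 7 for each row, row after row: the turn, a rotation vector about the tool's x, y, z in degrees, then the shift along the tool's x, y, z in m, then the closure, from -1 (fully open) to 1 (shut). In form: [wx, wy, wz, dx, dy, dz, claw, wx, wy, wz, dx, dy, dz, claw, ...]. A call has 1 to 12 rows; each row shifts and turns the commanded pose from where the row before left it, along the tool's axes as they then stand; what a row does not reach is not made up. A row lasts 1/8 s, in which the tool goes at most 62.5 mm and 10.7 degrees, less where a joint would pass 70% of its speed; a pose out of reach is approached as far as the arm can. A call with a gripper value outside its range is refused whole. The fingers move at their own pace and stop on an object; the grip force is fixed at half the most. Time passes only in rows, so rows that do not move let the fingers close. It gives the time, the measured TCP pose, the force, the opening and the grip force at its end, in the units of the state.
- ctrl.read_state(): the state, without advancing time (a new reading comes with each control period).
- ctrl.get_image(name): name is "side" or "top"; returns the picture (384x512x3 uint8, red, green, blue); there is no depth.
- ctrl.calibration(name): a dict with "mtx" (3x3 intrinsics, pixels), "R" (3x3) and "t" (3): a world point X has camera coordinates R X + t. Camera axes: x right, y down, z forward; pixel columns grow to the right and rows downward; lengths in mm; the calibration is good to about 2 mm. A picture is of the moment at which its call begins. calibration takes no time and is no camera call.
- ctrl.finish_job(): hands the job in; it is judged then, once.
The state is a dict: "clock": time; "qpos": joint angles; "qd": joint speeds; "tau": joint torques, N m; "eef_pos": TCP position; "tool_rot": TCP orientation; "force": force on the tool from outside, world axes, zero at the start; "torque": the same for the moment, N m; "width": finger opening in mm; "gripper_force": force on a finger pad.
Only numpy, scipy, OpenCV 4.12 (cv2) and the standard library are available. Lean on these libraries where they do the work, as an engineer would, in place of code of your own. Each camera call takes 0.05 s, during which the arm holds its last target. There are 200 camera calls.

### The job

Lay the sample card on the open upper end of the sloped feed chute, long side along the chute, and slide it down between the guides and past the two spring rollers until they have snapped in behind it and it rests against the sprung stop of the escapement. Feel for the stop and press gently, keeping well clear of the end of its buffer's travel. Leave the other things on the bench where they are.

Things in the scene. Friction and masses are not known exactly. Their poses are not given: they have to be found in the camera images.
- card: sample card, a flat rigid plate 66 x 48 x 8 mm of 30 g with a small round window, lying flat on the bench, left of the feeder. Origin at the centre of its underside, x along the 66 mm side, y along the 48 mm side, z up. Either end may go first.
- chute: sloped chute of the card feeder: a steel floor plate 360 x 78 x 4 mm, fixed on a stand, falling 12 degrees towards the robot's right; too flat for the card to slide by itself. Origin at the upper end on the middle line of the sliding floor; x down the slope, y across, z square to the floor. From x = 0 to 100 mm it is open: fingers may stand beside the card or beyond the upper edge.
- guide_mouth (a point): point on the chute's floor, middle line, 100 mm down from its upper end, where the open part ends and two guides, 5 mm high and 6 mm wide, begin. They funnel in from 65 mm to 51 mm apart over the first 27 mm and stay 51 mm apart down to x = 357 mm.
- rollers_first (a point): point on the floor's middle line at x = 205 mm: the escapement head's two rollers stand here at the earliest. White, 16 mm in diameter, just above the guides, 43 mm apart, each gives way sideways from 3.5 N (1 N/mm more): pushing the card in between them takes about 6 to 9 N, then they roll along its sides with little drag; once past, its back end lies about 5 mm beyond them when home.
- rollers_last (a point): point at x = 245 mm: the rollers stand here at the latest; the head is clamped anew each start, its place is not reported. A clear cover, top 18 mm over the floor, begins 19 mm beyond the rollers; bridge and solenoid, up to 75 mm high, 90 mm beyond. Roller blocks 15 mm high, 28 to 63 mm to each side. Up-slope of the cover the middle 36 mm is free for closed fingertips that push.
- stop (a joint): travel of the escapement's stop, a sprung plate under the cover 69 mm beyond the rollers: 0 m when nothing touches it, grows as it is pressed down the slope, 2.5 N per mm from the first touch; hard end at 10 mm, more than 8 mm (20 N) is too hard. With the card home and let go it stays 1 to 3 mm pressed, the rollers behind the card holding it there.
- mortar: agate mortar, 66 mm wide, 30 mm high, a bystander; origin at the centre of its underside
- powder_jar: white powder jar, 62 mm wide, 83 mm high, a bystander; origin at the centre of its underside
- tweezers: steel tweezers lying on the bench, 122 mm long along y, 9 mm high, a bystander; origin at the centre of the underside
- driver: screwdriver lying on the bench, 165 mm long along y, 25 mm high, a bystander; origin at the centre of the underside
- timer: upright bench timer, 26 x 64 x 58 mm, a bystander; origin at the centre of its underside
There are look-alikes about, which are no part of the job. What is meant by the card is not blue or red, and is the larger of those in its own colour.

How it is judged (in metres and radians):
On the way, in this order (a step that is already met when the one before it is completed fails the run):
1. the card lies flat on the floor of the chute, above the rollers, long side along the chute (angle between the z axis of card and the z axis of chute, either way round below 0.08 rad and z of card in the frame of chute between -0.003 and 0.003 m and x of card in the frame of chute between 0.02 and 0.2 m and y of card in the frame of chute between -0.02 and 0.02 m and angle between the x axis of card and the x axis of chute, either way round below 0.3 rad), for 0.1 s.
2. the card has been pushed down the chute and presses the stop (value of joint stop above 0.0006 m and x of card in the frame of chute above 0.235 m), for 0.2 s.
At the end, for the whole second after the job is handed in: The card lies flat in the guides, at rest and square to the chute within 0.08 rad and 4 mm sideways, held by the rollers behind it against the stop, which stays pressed by at least 0.6 mm (all of step 2 and angle between the z axis of card and the z axis of chute, either way round below 0.08 rad and z of card in the frame of chute between -0.003 and 0.003 m and y of card in the frame of chute between -0.004 and 0.004 m and angle between the x axis of card and the x axis of chute, either way round below 0.08 rad and linear speed of card below 0.01 m/s); the robot touches nothing.
It fails at once if the stop's buffer is pressed more than 8 mm (20 N) (value of joint stop above 0.008 m).
It fails at once if the mortar, powder jar, tweezers, screwdriver or timer is moved by more than 20 mm (distance of any of mortar, powder_jar, tweezers, driver, timer from where it was at the start of the episode above 0.02 m).
It also fails if it takes over 61 s, if anything falls off the work surface, if the arm or the gripper's body presses on something with over 40 N, if the wrist force passes 120 N, or if a joint passes its speed limit or range.

## Working session

There is one attempt and no reset: what is moved stays moved. The work goes in short steps, Python scripts to look and compute and a tool call to move; the robot and the scene stay as the last step left them, time stands still between calls to the robot, and variables do not carry over. Pictures are saved under pics/ and viewed, at most 10 in all, crops included, and the job is handed in when it is done.

Besides the shell and the picture viewer there is one more tool, called after "Call:" as name(argument=value, ...), one argument or row to a line, values as JSON. carry_out: Moves the arm, as the interface text tells. Its arguments: {"type":"object","properties":{"deltas":{"type":"array"}},"required":["deltas"]}

```bash
mkdir -p pics; ls; python3 - <<'E'
from cell import ctrl
import cv2
for n in("top","side"):
    im=ctrl.get_image(n); cv2.imwrite(f"pics/{n}0.png",im[:,:,::-1]); c=ctrl.calibration(n); print(n,c)
s=ctrl.read_state(); print(s, ctrl.grip_depth)
E
```

```text
pics
top {'mtx': array([[482.29694653,   0.        , 256.7641757 ],
       [  0.        , 482.29694653, 189.91914931],
       [  0.        ,   0.        ,   1.        ]]), 'R': array([[ 0.00289348, -0.99990157, -0.01372863],
       [-0.99626368, -0.00169741, -0.086347  ],
       [ 0.0863152 ,  0.01392718, -0.99617053]]), 't': array([  15.1555741 ,  543.63354978, 1495.17232954])}
side {'mtx': array([[457.84861177,   0.        , 245.94479537],
       [  0.        , 457.84861177, 201.45152165],
       [  0.        ,   0.        ,   1.        ]]), 'R': array([[ 0.9998961 ,  0.01421269, -0.00240566],
       [ 0.00698816, -0.62390582, -0.78146829],
       [-0.01260767,  0.78137028, -0.62394032]]), 't': array([-515.16668107,   83.7331255 , 1586.71761992])}
{'clock': 0.1, 'qpos': array([-1.3247683 ,  0.62923833,  0.03845538,  1.51826297, -0.02697864,
        0.99632616, -0.01998534]), 'qd': array([ 0.00060651, -0.00323382,  0.0001092 , -0.00229468, -0.00077179,
       -0.00129787,  0.00108091]), 'tau': array([ 3.72997398e-03, -5.64534152e+01,  1.23113751e+00, -1.93973351e+01,
        1.14017291e-02,  5.45488321e-03, -2.08079331e-05]), 'eef_pos': array([199.22881702, 618.12123556, 230.49278685]), 'tool_rot': array([-3.13987657e+00,  4.07428196e-05,  2.82978246e+00]), 'force': array([-0.34275141, -0.12086467, -0.65495744]), 'torque': array([-0.0087335 ,  0.01161278, -0.00575712]), 'gripper_force': 0.0, 'width': 85.39080483712596} 18.700000000000003
```

View pics/top0.png

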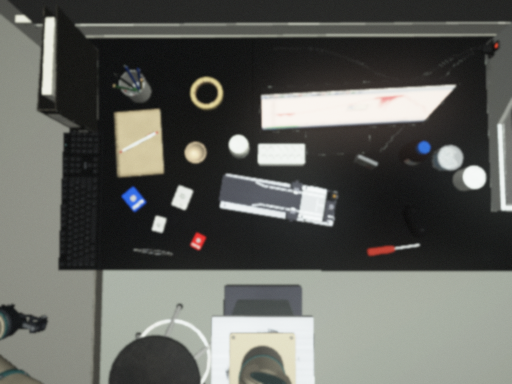

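View pics/side0.png

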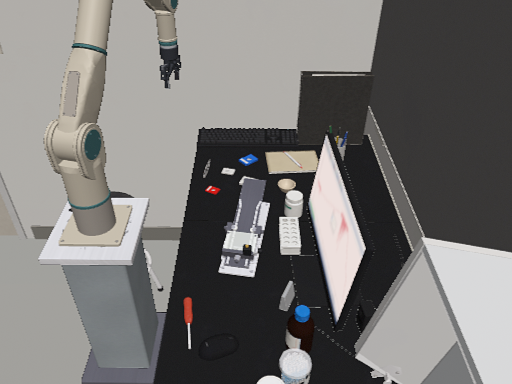

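The top view shows these card-like things: large white (182,197), small white (159,224), blue (134,199), red (199,241). By the description the large white one is the card. The chute runs from (222,187) to (337,210), upper end on the left.

```bash
python3 - <<'E'
import cv2,numpy as np
t=cv2.imread("pics/top0.png");s=cv2.imread("pics/side0.png")
a=cv2.resize(t[165:240,145:345],None,fx=4,fy=4,interpolation=cv2.INTER_CUBIC)
b=cv2.resize(s[155:280,190:310],None,fx=4.4,fy=4.4,interpolation=cv2.INTER_CUBIC)
cv2.imwrite("pics/topc.png",a);cv2.imwrite("pics/sidec.png",b)
for n,im,(x0,y0,x1,y1) in(("top",t,(145,180,215,240)),("side",s,(205,150,265,200))):
    g=cv2.cvtColor(im,6); 
    m=((im.min(2)>100)*255).astype(np.uint8)[y0:y1,x0:x1]
    for c in cv2.findContours(m,0,1)[0]:
        if cv2.contourArea(c)>20:
            w=(g[y0:y1,x0:x1]).astype(float); (cx,cy),sz,an=cv2.minAreaRect(c); print(n,cx+x0,cy+y0,sz,an,cv2.contourArea(c))
E
```

```text
top 158.57547187805176 223.73584747314453 (12.225089073181152, 16.20854377746582) 15.94539737701416 169.0
top 181.7586212158203 197.10344696044922 (16.71257972717285, 22.28343963623047) 21.801410675048828 335.5
side 247.2475242614746 188.02475357055664 (17.612157821655273, 23.482877731323242) 5.710593223571777 88.5
side 227.5945930480957 170.93243217468262 (12.658721923828125, 5.918363571166992) 9.462321281433105 57.5
```

View pics/topc.png

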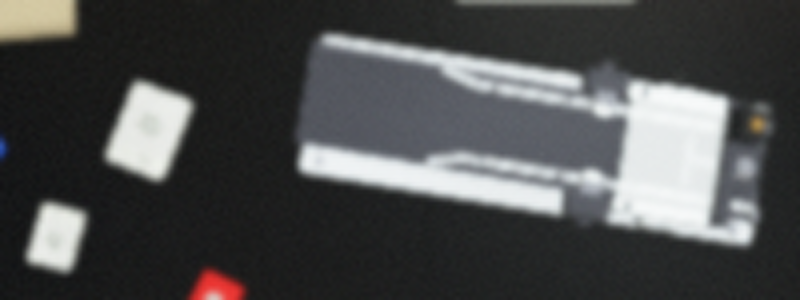

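View pics/sidec.png

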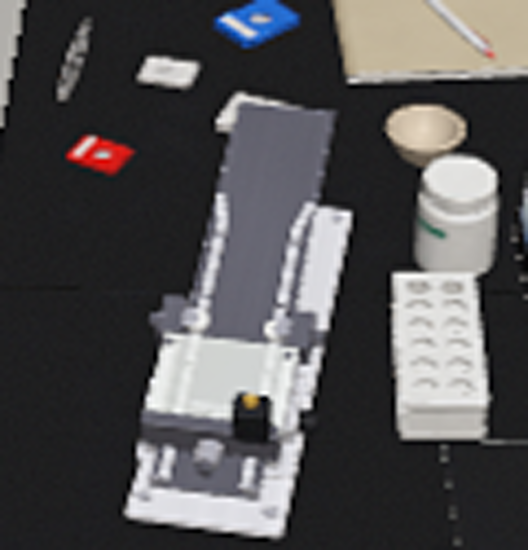

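The crops confirm the choice: the card is the large white plate with a window, at top pixel (181.8,197.1). The chute's upper corners are at top (225,175) and (221,201), and at side (244.5,178.6) and (266,180.5). The rollers are at top (296,191) and (292.5,211).

```bash
cat > h.py <<'E'
from cell import ctrl
import numpy as np,cv2
from scipy.optimize import least_squares
from scipy.spatial.transform import Rotation as Ro
C={n:ctrl.calibration(n) for n in("top","side")}
def proj(n,X):
    c=C[n]; p=np.atleast_2d(X)@c["R"].T+c["t"]; p=p@c["mtx"].T; return p[:,:2]/p[:,2:]
def back(n,uv,z):
    c=C[n]; o=-c["R"].T@c["t"]; d=c["R"].T@np.linalg.solve(c["mtx"],np.r_[uv,1]); return o+d*(z-o[2])/d[2]
def Rch(yaw): # x down slope
    return Ro.from_euler("xyz",[0,np.radians(12),yaw]).as_matrix()
E
python3 - <<'E'
from h import *
im=cv2.imread("pics/top0.png");m=(im.min(2)>100).astype(np.uint8);m[:180]=0;m[215:]=0;m[:,:168]=0;m[:,200:]=0
r=cv2.minAreaRect(cv2.findContours(m,0,1)[0][0]);b=cv2.boxPoints(r)
B=np.array([back("top",q,6)for q in b]);print("card",B.mean(0),B.round(1).tolist(),[np.linalg.norm(B[i]-B[i-1])for i in range(4)])
d=B-np.roll(B,1,0);k=max(range(4),key=lambda i:np.linalg.norm(d[i]));print("yaw long",np.degrees(np.arctan2(d[k][1],d[k][0])))
T=lambda u,v:("top",145+u/4,165+v/4); S=lambda u,v:("side",190+u/4.4,155+v/4.4)
# y of chute: x ~ -Y world => y chute ~ +X world (far = top of image, right in side image)
obs=[(T(320,42),(0,39,0,0)),(T(303,143),(0,-39,0,0)),(T(444,68),(100,35.5,5,0)),(T(430,160),(100,-35.5,5,0)),
(T(606,103),(0,29.5,11,1)),(T(590,183),(0,-29.5,11,1)),
(S(240,104),(0,-39,0,0)),(S(335,112),(0,39,0,0)),(S(222,195),(100,-35.5,5,0)),(S(313,203),(100,35.5,5,0)),(S(195,318),(0,-29.5,11,1)),(S(278,325),(0,29.5,11,1))]
def f(p):
    out=[]
    for (n,u,v),(x,y,z,k) in obs:
        X=p[:3]+Rch(p[3])@np.array([x+k*p[4],y,z]); out+=list(proj(n,X)[0]-[u,v])
    return out
s=least_squares(f,[500,100,120,-1.6,225],loss="soft_l1");p=s.x
print(p.round(2),np.degrees(p[3]));print(np.reshape(f(p),(-1,2)).round(1).tolist())
E
```

```text
card [521.78906978 255.75845958   6.        ] [[498.5, 293.4, 6.0], [564.8, 268.1, 6.0], [545.0, 218.1, 6.0], [478.9, 243.5, 6.0]] [np.float64(53.58081623096149), np.float64(70.92991636812684), np.float64(53.76904729241545), np.float64(70.81733795245411)]
yaw long -20.895054482030783
[543.75 117.92 116.2   -1.73 221.37] -99.37751050757366
[[-0.7, -1.3], [-1.0, -0.7], [1.0, -0.6], [0.6, -0.3], [-0.6, -0.3], [0.3, -1.1], [-1.0, -0.3], [-0.6, 0.1], [-1.2, -0.1], [-1.0, 0.4], [-0.2, -0.1], [-0.8, 0.5]]
```

```bash
cat >> h.py <<'E'
def go(pos,yaw,pitch=0,n=1,chute=False):
    s=ctrl.read_state(); R=Ro.from_euler("xyz",s["tool_rot"])
    Rt=Ro.from_euler("xyz",[np.pi,0,np.radians(yaw)]) if not chute else chR()
    print("pos",s["eef_pos"].round(1),"F",s["force"].round(1),"w",round(s["width"],1),"t",s["clock"])
    print("shift mm (tool now)",R.inv().apply(np.array(pos)-s["eef_pos"]).round(1),"(tool target)",Rt.inv().apply(np.array(pos)-s["eef_pos"]).round(1),"turn deg",np.degrees((R.inv()*Rt).as_rotvec()).round(1))
P=None
def chR(): # tool x = up the slope, z into the floor
    M=Rch(P[3]); return Ro.from_matrix(np.c_[-M[:,0],M[:,1],-M[:,2]])
def cw(x,y,z): return P[:3]+Rch(P[3])@np.array([x,y,z])
E
python3 - <<'E'
import h; from h import *
T=lambda u,v:("top",145-.375+u/4,165-.375+v/4); S=lambda u,v:("side",190-.386+u/4.4,155-.386+v/4.4)
obs=[(T(320,42),(0,39,0,0)),(T(303,143),(0,-39,0,0)),(T(444,68),(100,35.5,5,0)),(T(430,160),(100,-35.5,5,0)),
(T(606,103),(0,29.5,11,1)),(T(590,183),(0,-29.5,11,1)),
(S(240,104),(0,-39,0,0)),(S(335,112),(0,39,0,0)),(S(222,195),(100,-35.5,5,0)),(S(313,203),(100,35.5,5,0)),(S(195,318),(0,-29.5,11,1)),(S(278,325),(0,29.5,11,1))]
def f(p):
    return np.ravel([proj(n,p[:3]+Rch(p[3])@np.array([x+k*p[4],y,z]))[0]-[u,v] for (n,u,v),(x,y,z,k) in obs])
p=least_squares(f,[500,100,120,-1.6,225],loss="soft_l1").x
print(p.round(2).tolist(),np.reshape(f(p),(-1,2)).round(1).tolist())
open("h.py","a").write(f"P=np.array({p.round(3).tolist()})\n")
h.P=p; go((521,256,80),159.1); go(cw(45,0,40),0,chute=True)
E
```

```text
[543.84, 118.97, 117.13, -1.73, 221.41] [[-0.7, -1.0], [-1.0, -0.4], [1.1, -0.3], [0.6, 0.1], [-0.6, 0.1], [0.3, -0.7], [-0.6, -0.3], [-0.2, 0.1], [-0.8, -0.1], [-0.6, 0.3], [0.2, -0.1], [-0.4, 0.5]]
pos [199.2 618.1 230.5] F [-0.3 -0.1 -0.7] w 85.4 t 0.1
shift mm (tool now) [-417.3 -245.7  150.9] (tool target) [-429.8 -223.5  150.5] turn deg [-0.1  0.   3. ]
pos [199.2 618.1 230.5] F [-0.3 -0.1 -0.7] w 85.4 t 0.1
shift mm (tool now) [-488.8 -421.    84.3] (tool target) [-495.2  421.5  -19.8] turn deg [-8.6 10.  81.2]
```

Call:
carry_out(
  deltas=[0,0,0,-0.038,-0.0223,0.008,-1,0,0,0,-0.038,-0.0223,0.008,-1,0,0,0,-0.038,-0.0223,0.012,-1,0,0,0,-0.038,-0.0223,0.012,-1,0,0,0,-0.038,-0.0223,0.012,-1,0,0,0,-0.038,-0.0223,0.014,-1,0,0,0,-0.038,-0.0223,0.014,-1,0,0,0,-0.038,-0.0223,0.014,-1,0,0,0,-0.038,-0.0223,0.014,-1,0,0,0,-0.038,-0.0223,0.014,-1,0,0,0,-0.037,-0.0227,0.014,-1,0,0,3,0,0,0.014,-1],
)

```text
clock: 1.6
eef_pos: [523.8, 252.0, 80.5]
tool_rot: [-3.14, 0.002, 2.768]
force: [-0.2, 0.2, -0.2]
width: 85.5
gripper_force: 0.0
```

```bash
python3 - <<'E'
from h import *
go((521,256,3),159.1)
a=ctrl.get_image("top")[:,:,::-1];b=ctrl.get_image("side")[:,:,::-1]
cv2.imwrite("pics/a1.png",np.hstack([cv2.resize(a[150:250,130:230],(400,400),interpolation=2),cv2.resize(b[110:210,200:300],(400,400),interpolation=2)]))
E
```

```text
pos [523.8 252.   80.5] F [-0.2  0.2 -0.2] w 85.5 t 1.6
shift mm (tool now) [ 4.2  2.8 77.5] (tool target) [ 4.   2.7 77.5] turn deg [-0.1  0.1 -0.5]
```

View pics/a1.png

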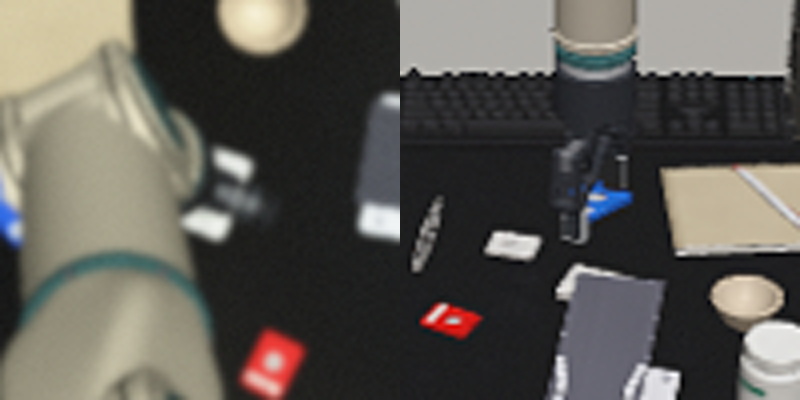

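The fingers straddle the card, whose corner shows at the gripper in the top crop near (235,160) and in the side crop near (580,280). I'll descend with the small correction and close.

Call:
carry_out(
  deltas=[0,0,-0.5,0.004,0.0028,0.02,-1,0,0,0,0,0,0.02,-1,0,0,0,0,0,0.02,-1,0,0,0,0,0,0.015,-1,0,0,0,0,0,0.008,-1,0,0,0,0,0,0,0],
)

```text
clock: 2.45
eef_pos: [517.8, 261.3, -1.9]
tool_rot: [-3.141, -0.001, 2.787]
force: [-0.2, 0.7, -0.1]
width: 69.9
gripper_force: 0.0
```

Call:
carry_out(
  deltas=[0,0,0,0,0,0,0,0,0,0,0,0,0,0.5,0,0,0,0,0,0,1,0,0,0,0,0,0,1,0,0,0,0,0,0,1,0,0,0,0,0,0,1],
)

```text
clock: 3.2
eef_pos: [518.9, 261.3, -0.6]
tool_rot: [3.14, 0.001, 2.786]
force: [-0.4, -0.5, 6.3]
width: 46.2
gripper_force: 62.0
```

Call:
carry_out(
  deltas=[0,0,0,0,0,-0.01,1,0,0,0,0,0,-0.03,1,0,0,0,0,0,-0.04,1,0,0,0,0,0,-0.04,1,0,0,0,0,0,-0.04,1,0,0,0,0,0,-0.03,1,0,0,0,0,0,0,1],
)

```text
clock: 4.08
eef_pos: [519.7, 261.7, 191.3]
tool_rot: [3.137, 0.004, 2.786]
force: [0.4, -0.3, 0.2]
width: 46.0
gripper_force: 61.5
```

```bash
python3 - <<'E'
from h import *
go(cw(50,0,40),0,chute=True); go(cw(50,0,40),np.degrees(P[3])+180)
E
```

```text
pos [519.7 261.7 191.3] F [ 0.4 -0.3  0.2] w 46.0 t 4.075
shift mm (tool now) [ -83.1 -181.7   44.9] (tool target) [-199.2   47.2    4.1] turn deg [-7.9 10.  78.8]
pos [519.7 261.7 191.3] F [ 0.4 -0.3  0.2] w 46.0 t 4.075
shift mm (tool now) [ -83.1 -181.7   44.9] (tool target) [-194.    47.2   45.4] turn deg [ 0.4  0.  79. ]
```

Call:
carry_out(
  deltas=[0,0,0,-0.021,-0.0455,0,1,0,0,0,-0.021,-0.0455,0,1,0,0,0,-0.021,-0.0455,0,1,0,0,0,-0.02,-0.045,0,1,-1,1.25,9.85,0,0,0,1,-1,1.25,9.85,0,0,0,1,-1,1.25,9.85,0,0,0,1,-1,1.25,9.85,0,0,0,1,-1,1.25,9.85,0,0,0,1,-1,1.25,9.85,0,0,0,1,-1,1.25,9.85,0,0,0,1,-1,1.25,9.85,0,0,0,1],
)

```text
clock: 5.58
eef_pos: [531.9, 61.7, 187.3]
tool_rot: [-3.136, -0.206, 1.399]
force: [0.4, -0.0, 0.9]
width: 46.0
gripper_force: 61.5
```

Call:
carry_out(
  deltas=[0,0,0,0,0,0.02,1,0,0,0,0,0,0,1],
)

```text
clock: 5.82
eef_pos: [531.5, 66.2, 167.0]
tool_rot: [-3.134, -0.205, 1.405]
force: [0.1, -0.2, -0.5]
width: 45.8
gripper_force: 61.5
```

```bash
python3 - <<'E'
from h import *
go(cw(50,0,0),0,chute=True)
a=ctrl.get_image("top")[:,:,::-1];b=ctrl.get_image("side")[:,:,::-1]
cv2.imwrite("pics/a2.png",np.hstack([cv2.resize(a[150:250,190:290],(400,400),interpolation=2),cv2.resize(b[130:250,200:320],(400,400),interpolation=2)]))
E
```

```text
pos [531.5  66.2 167. ] F [ 0.1 -0.2 -0.5] w 45.8 t 5.825
shift mm (tool now) [-7.2  4.  60. ] (tool target) [-7.5  3.5 60. ] turn deg [-0.4  0.2 -0.1]
```

View pics/a2.png

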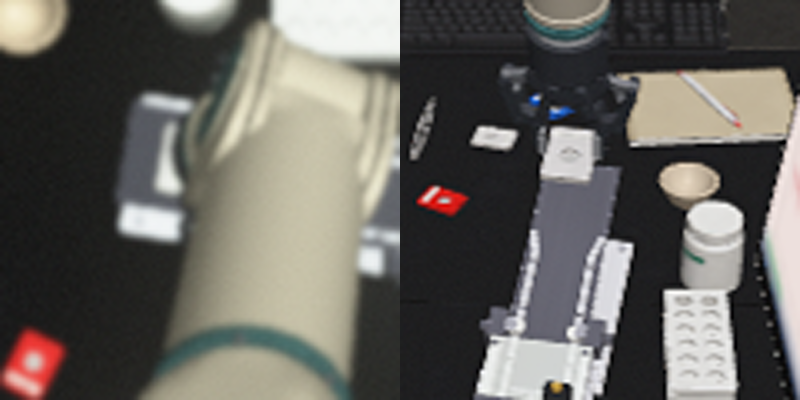

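The side crop shows the card held level over the upper end of the chute, near (570,155). I'll lower it and feel for the floor.

Call:
carry_out(
  deltas=[-0.4,0,0,-0.003,0.004,0.025,1,0,0,0,0,0,0.02,1,0,0,0,0,0,0.006,1,0,0,0,0,0,0.002,1,0,0,0,0,0,0,1],
)

```text
clock: 6.55
eef_pos: [539.2, 72.9, 116.9]
tool_rot: [3.137, -0.206, 1.405]
force: [-0.1, 0.2, 0.1]
width: 46.0
gripper_force: 61.5
```

Call:
carry_out(
  deltas=[0,0,0,0,0,0.002,1,0,0,0,0,0,0.001,1],
)

```text
clock: 6.8
eef_pos: [538.9, 73.7, 113.5]
tool_rot: [3.137, -0.206, 1.405]
force: [0.3, -0.5, 0.2]
width: 46.0
gripper_force: 61.5
```

Call:
carry_out(
  deltas=[0,0,0,0,0,0.001,1,0,0,0,0,0,0.001,1],
)

```text
clock: 7.05
eef_pos: [538.9, 74.1, 111.3]
tool_rot: [3.138, -0.206, 1.405]
force: [-1.3, 0.3, 0.6]
width: 46.0
gripper_force: 61.5
```

Call:
carry_out(
  deltas=[0,0,0,0,0,0.001,1,0,0,0,0,0,0.001,1],
)

```text
clock: 7.3
eef_pos: [539.0, 74.5, 109.3]
tool_rot: [3.138, -0.206, 1.405]
force: [-0.1, -0.1, -0.3]
width: 46.2
gripper_force: 61.5
```

Call:
carry_out(
  deltas=[0,0,0,0,0,0.001,1,0,0,0,0,0,0.001,1],
)

```text
clock: 7.55
eef_pos: [539.0, 74.9, 107.3]
tool_rot: [3.138, -0.206, 1.405]
force: [0.4, 0.2, -0.7]
width: 46.1
gripper_force: 61.5
```

Call:
carry_out(
  deltas=[0,0,0,0,0,0.001,1,0,0,0,0,0,0.001,1],
)

```text
clock: 7.8
eef_pos: [539.1, 75.3, 105.4]
tool_rot: [3.138, -0.206, 1.405]
force: [0.6, -0.8, -1.2]
width: 45.8
gripper_force: 61.5
```

Call:
carry_out(
  deltas=[0,0,0,0,0,0.001,1,0,0,0,0,0,0,1],
)

```text
clock: 8.05
eef_pos: [539.1, 75.5, 104.4]
tool_rot: [3.138, -0.206, 1.405]
force: [-0.4, -0.0, -0.1]
width: 46.3
gripper_force: 61.5
```

Call:
carry_out(
  deltas=[0,0,0,0,0,0.001,1,0,0,0,0,0,0.001,1],
)

```text
clock: 8.3
eef_pos: [539.2, 75.6, 104.2]
tool_rot: [3.138, -0.207, 1.405]
force: [-5.7, -4.8, 22.4]
width: 46.3
gripper_force: 64.1
```

Call:
carry_out(
  deltas=[0,0,0,0,0,0.001,1,0,0,0,0,0,0.001,1],
)

```text
clock: 8.55
eef_pos: [539.2, 75.6, 104.1]
tool_rot: [3.137, -0.208, 1.405]
force: [-11.5, -7.3, 40.5]
width: 46.0
gripper_force: 66.0
```

```bash
python3 - <<'E'
from h import *
go(cw(50,0,0),0,chute=True)
b=ctrl.get_image("side")[:,:,::-1]
cv2.imwrite("pics/a3.png",cv2.resize(b[150:250,220:300],(640,800),interpolation=2)[:600])
E
```

```text
pos [539.2  75.6 104.1] F [-11.5  -7.3  40.5] w 46.0 t 8.55
shift mm (tool now) [-4.7 -2.5 -3.7] (tool target) [-4.7 -2.5 -3.7] turn deg [ 0.3  0.1 -0.1]
```

View pics/a3.png

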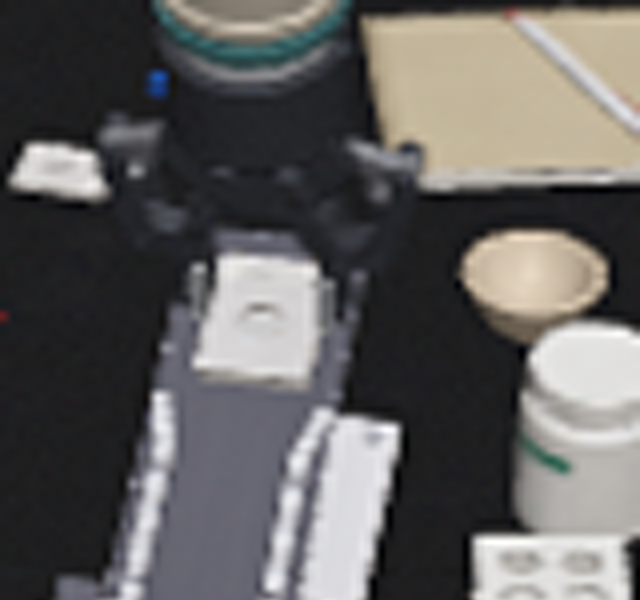

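Contact with the floor, and the card lies between the fingers in the open part, around (260,320) in the crop. I'll ease the pressure and release.

Call:
carry_out(
  deltas=[0,0,0,0,0,-0.0018,1,0,0,0,0,0,0,0.2,0,0,0,0,0,0,-0.4,0,0,0,0,0,0,-0.4,0,0,0,0,0,-0.015,-0.6,0,0,0,0,0,-0.025,-0.6,0,0,0,0,0,-0.02,-0.6,0,0,0,0.03,0,0,1,0,0,0,0.025,0,0,1,0,0,0,0,0,0,1,0,0,0,0,0,0,1],
)

```text
clock: 9.98
eef_pos: [545.7, 115.8, 172.5]
tool_rot: [3.138, -0.205, 1.405]
force: [-1.1, 0.2, 0.6]
width: 0.2
gripper_force: 0.0
```

```bash
python3 - <<'E'
from h import *
P[:3]+=Rch(P[3])@[0,0,-3.7]; open("h.py","a").write("P[:3]+=Rch(P[3])@[0,0,-3.7]\n")
go(cw(-2,0,2),0,chute=True)
a=ctrl.get_image("top")[:,:,::-1];b=ctrl.get_image("side")[:,:,::-1]
cv2.imwrite("pics/a4.png",np.hstack([cv2.resize(a[160:230,205:305],(400,280),interpolation=2),cv2.resize(b[160:230,220:320],(400,280),interpolation=2)]))
E
```

```text
pos [545.7 115.8 172.5] F [-1.1  0.2  0.6] w 0.2 t 9.975
shift mm (tool now) [-6.5 -2.6 56.4] (tool target) [-6.7 -2.4 56.4] turn deg [ 0.3  0.2 -0.1]
```

View pics/a4.png

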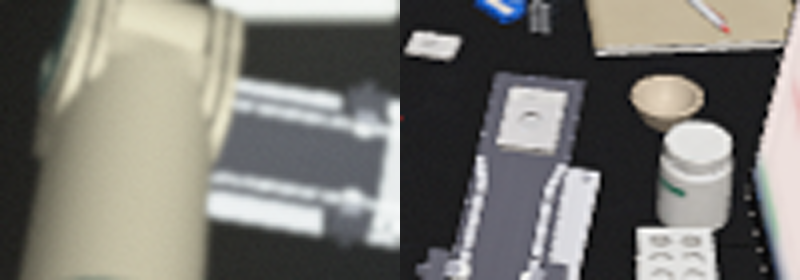

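The card lies flat in the open part, centred. In the side crop its corners are (508,86), (572,90), (500,146) and (562,152), with the back end about 14 mm below the upper edge. Next I'll descend behind it.

Call:
carry_out(
  deltas=[0.3,0,0,0,-0.0025,0.015,1,0,0,0,0,0,0.015,1,0,0,0,0,0,0.012,1,0,0,0,0,0,0.008,1,0,0,0,0,0,0.003,1,0,0,0,0,0,0.001,1,0,0,0,0,0,0,1,0,0,0,0,0,0,1],
)

```text
clock: 11.08
eef_pos: [545.4, 128.3, 119.8]
tool_rot: [-3.141, -0.206, 1.405]
force: [-1.2, -0.0, -0.6]
width: -0.1
gripper_force: 0.0
```

```bash
python3 - <<'E'
from h import *
print(np.array([Rch(P[3]).T@(ctrl.read_state()["eef_pos"]-P[:3])]).round(1))
go(cw(-2,0,2),0,chute=True)
q=np.array([(508,86),(572,90),(500,146),(562,152)])
for u,v in q:
    uv=np.array([220+(u-400)/4-.375,160+v/4-.375]);c=C["side"];o=-c["R"].T@c["t"];d=c["R"].T@np.linalg.solve(c["mtx"],np.r_[uv,1]);n=Rch(P[3])[:,2];k=((cw(0,0,8)-o)@n)/(d@n);print((Rch(P[3]).T@(o+k*d-P[:3])).round(1))
E
```

```text
[[-9.8  0.1  4.4]]
pos [545.4 128.3 119.8] F [-1.2 -0.  -0.6] w -0.1 t 11.075
shift mm (tool now) [-7.8 -0.1  2.4] (tool target) [-7.8 -0.1  2.4] turn deg [-0.   0.2 -0.1]
[ 17.2 -24.9   8. ]
[14.1 30.8  8. ]
[ 85.3 -19.9   8. ]
[84.5 33.   8. ]
```

Call:
carry_out(
  deltas=[0,0,0,-0.005,0,0.001,1,0,0,0,-0.005,0,0,1,0,0,0,-0.005,0,0,1,0,0,0,-0.006,0,0,1,0,0,0,-0.006,0,0,1,0,0,0,-0.006,0,0,1,0,0,0,-0.006,0,0,1,0,0,0,-0.006,0,0,1,0,0,0,-0.006,0,0,1,0,0,0,-0.006,0,0,1,0,0,0,-0.006,0,0,1,0,0,0,-0.006,0,0,1],
)

```text
clock: 12.58
eef_pos: [534.1, 61.5, 104.3]
tool_rot: [-3.14, -0.206, 1.405]
force: [-0.3, -0.5, 0.1]
width: 0.1
gripper_force: 0.0
```

Call:
carry_out(
  deltas=[0,0,0,-0.005,0,0,1,0,0,0,-0.005,0,0,1,0,0,0,-0.005,0,0,1,0,0,0,-0.005,0,0,1,0,0,0,-0.005,0,0,1,0,0,0,-0.005,0,0,1,0,0,0,-0.005,0,0,1,0,0,0,-0.003,0,0,1],
)

```text
clock: 13.58
eef_pos: [527.9, 24.8, 96.5]
tool_rot: [-3.14, -0.206, 1.405]
force: [0.3, -0.2, -0.4]
width: 0.1
gripper_force: 0.1
```

```bash
python3 - <<'E'
from h import *
s=ctrl.read_state();M=Rch(P[3]);print((M.T@(s["eef_pos"]-P[:3])).round(1),(M.T@s["force"]).round(1))
b=ctrl.get_image("side")[:,:,::-1]
cv2.imwrite("pics/a5.png",cv2.resize(b[160:260,220:310],(540,600),interpolation=2))
E
```

```text
[97.8 -0.3  3.3] [ 0.3  0.3 -0.4]
```

View pics/a5.png

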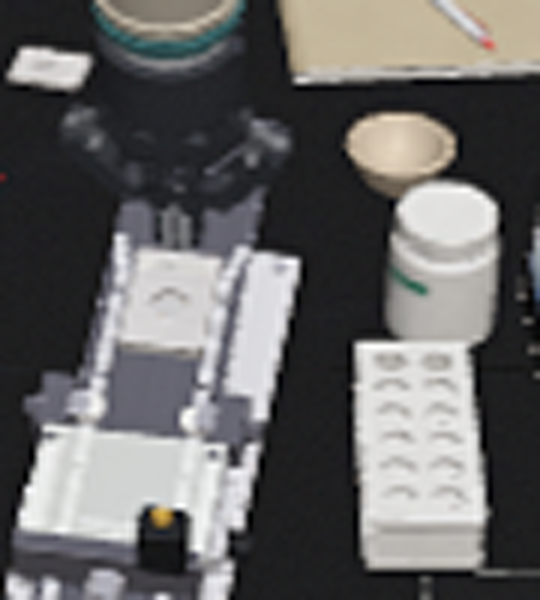

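The card is in the guides and straight, with its front edge at (155,350) and the rollers at (90,405) and (193,415). I'll keep pushing.

Call:
carry_out(
  deltas=[0,0,0,-0.005,0,0,1,0,0,0,-0.005,0,0,1,0,0,0,-0.005,0,0,1,0,0,0,-0.005,0,0,1,0,0,0,-0.005,0,0,1,0,0,0,-0.003,0,0,1,0,0,0,-0.002,0,0,1],
)

```text
clock: 14.5
eef_pos: [523.1, -3.9, 90.3]
tool_rot: [-3.14, -0.206, 1.405]
force: [0.0, -0.5, -0.5]
width: 0.1
gripper_force: 0.1
```

Call:
carry_out(
  deltas=[0,0,0,-0.002,0,0,1,0,0,0,-0.002,0,0,1,0,0,0,-0.002,0,0,1],
)

```text
clock: 14.88
eef_pos: [522.1, -9.6, 89.1]
tool_rot: [-3.14, -0.206, 1.405]
force: [-0.1, 0.6, 0.2]
width: -0.1
gripper_force: 0.0
```

Call:
carry_out(
  deltas=[0,0,0,-0.002,0,0,1,0,0,0,-0.002,0,0,1],
)

```text
clock: 15.12
eef_pos: [521.5, -13.5, 88.3]
tool_rot: [-3.14, -0.206, 1.405]
force: [1.0, 0.5, -0.4]
width: 0.2
gripper_force: 0.0
```

Call:
carry_out(
  deltas=[0,0,0,-0.002,0,0,1,0,0,0,-0.002,0,0,1],
)

```text
clock: 15.38
eef_pos: [520.8, -16.6, 87.6]
tool_rot: [-3.14, -0.207, 1.406]
force: [-0.5, 3.4, 1.8]
width: 0.0
gripper_force: 1.8
```

Call:
carry_out(
  deltas=[0,0,0,-0.002,0,0,1,0,0,0,-0.002,0,0,1],
)

```text
clock: 15.62
eef_pos: [520.8, -18.7, 87.2]
tool_rot: [-3.14, -0.21, 1.407]
force: [2.0, 7.2, 2.0]
width: -0.5
gripper_force: 3.1
```

Call:
carry_out(
  deltas=[0,0,0,-0.002,0,0,1,0,0,0,-0.002,0,0,1],
)

```text
clock: 15.88
eef_pos: [519.5, -25.3, 85.8]
tool_rot: [-3.14, -0.206, 1.405]
force: [-0.6, 0.3, -0.4]
width: 0.1
gripper_force: 0.6
```

Call:
carry_out(
  deltas=[0,0,0,-0.002,0,0,1,0,0,0,-0.002,0,0,1],
)

```text
clock: 16.12
eef_pos: [518.7, -29.5, 84.9]
tool_rot: [-3.14, -0.206, 1.405]
force: [0.6, 0.6, -0.2]
width: 0.1
gripper_force: 0.4
```

Call:
carry_out(
  deltas=[0,0,0,-0.003,0,0,1,0,0,0,-0.003,0,0,1,0,0,0,-0.003,0,0,1],
)

```text
clock: 16.5
eef_pos: [517.4, -37.8, 83.2]
tool_rot: [-3.14, -0.206, 1.405]
force: [0.2, 0.7, 0.3]
width: -0.2
gripper_force: 0.5
```

Call:
carry_out(
  deltas=[0,0,0,-0.003,0,0,1,0,0,0,-0.003,0,0,1,0,0,0,-0.003,0,0,1,0,0,0,-0.003,0,0,1,0,0,0,-0.003,0,0,1,0,0,0,-0.003,0,0,1,0,0,0,-0.003,0,0,1,0,0,0,-0.003,0,0,1,0,0,0,-0.003,0,0,1,0,0,0,-0.003,0,0,1,0,0,0,-0.003,0,0,1,0,0,0,-0.002,0,0,1],
)

```text
clock: 18.0
eef_pos: [511.8, -71.7, 76.0]
tool_rot: [-3.14, -0.206, 1.405]
force: [0.2, 1.1, -0.5]
width: 0.1
gripper_force: 0.5
```

Call:
carry_out(
  deltas=[0,0,0,-0.002,0,0,1,0,0,0,-0.002,0,0,1],
)

```text
clock: 18.25
eef_pos: [511.2, -75.3, 75.2]
tool_rot: [-3.14, -0.206, 1.405]
force: [-1.3, 1.4, 1.1]
width: -0.1
gripper_force: 0.5
```

Call:
carry_out(
  deltas=[0,0,0,-0.001,0,0,1,0,0,0,-0.001,0,0,1],
)

```text
clock: 18.5
eef_pos: [510.9, -77.2, 74.8]
tool_rot: [-3.14, -0.206, 1.405]
force: [-0.0, 0.8, -0.0]
width: 0.0
gripper_force: 0.4
```

Call:
carry_out(
  deltas=[0,0,0,-0.001,0,0,1,0,0,0,-0.001,0,0,1],
)

```text
clock: 18.75
eef_pos: [510.6, -79.1, 74.5]
tool_rot: [-3.14, -0.206, 1.405]
force: [-0.4, 0.4, 0.6]
width: -0.2
gripper_force: 0.4
```

Call:
carry_out(
  deltas=[0,0,0,-0.001,0,0,1,0,0,0,-0.001,0,0,1],
)

```text
clock: 19.0
eef_pos: [510.2, -81.1, 74.0]
tool_rot: [-3.14, -0.206, 1.405]
force: [-0.2, 0.4, 0.2]
width: -0.0
gripper_force: 0.4
```

Call:
carry_out(
  deltas=[0,0,0,-0.001,0,0,1,0,0,0,-0.001,0,0,1],
)

```text
clock: 19.25
eef_pos: [509.9, -83.0, 73.6]
tool_rot: [-3.14, -0.206, 1.405]
force: [0.5, 0.4, 0.7]
width: -0.1
gripper_force: 0.4
```

Call:
carry_out(
  deltas=[0,0,0,-0.001,0,0,1,0,0,0,-0.001,0,0,1],
)

```text
clock: 19.5
eef_pos: [509.8, -85.3, 73.2]
tool_rot: [-3.141, -0.206, 1.405]
force: [0.1, -0.1, -0.0]
width: 0.2
gripper_force: 0.0
```

Call:
carry_out(
  deltas=[0,0,0,-0.001,0,0,1,0,0,0,0,0,0,1],
)

```text
clock: 19.75
eef_pos: [509.5, -86.1, 73.0]
tool_rot: [-3.14, -0.206, 1.405]
force: [0.3, 0.1, 0.3]
width: -0.4
gripper_force: 0.0
```

The pad force fell to zero at y ≈ -84, so the rollers have probably snapped in and carried the card ahead. I'll feel gently for it.

Call:
carry_out(
  deltas=[0,0,0,-0.001,0,0,1,0,0,0,0,0,0,1],
)

```text
clock: 20.0
eef_pos: [509.2, -86.9, 72.8]
tool_rot: [-3.14, -0.206, 1.405]
force: [0.8, -0.4, -0.0]
width: -0.4
gripper_force: 0.0
```

Call:
carry_out(
  deltas=[0,0,0,-0.001,0,0,1,0,0,0,0,0,0,1],
)

```text
clock: 20.25
eef_pos: [509.1, -87.9, 72.6]
tool_rot: [-3.14, -0.206, 1.405]
force: [0.3, -0.2, -0.3]
width: -0.3
gripper_force: 0.0
```

Call:
carry_out(
  deltas=[0,0,0,-0.001,0,0,1,0,0,0,0,0,0,1],
)

```text
clock: 20.5
eef_pos: [509.0, -88.7, 72.4]
tool_rot: [-3.14, -0.206, 1.405]
force: [0.8, 0.6, 0.7]
width: -0.1
gripper_force: 0.1
```

Call:
carry_out(
  deltas=[0,0,0,-0.001,0,0,1,0,0,0,0,0,0,1],
)

```text
clock: 20.75
eef_pos: [508.7, -89.1, 72.2]
tool_rot: [-3.14, -0.207, 1.406]
force: [0.5, 2.7, 0.9]
width: -0.3
gripper_force: 1.1
```

Contact again at y ≈ -89, which is the expected home position. One small press, then retreat.

Call:
carry_out(
  deltas=[0,0,0,-0.001,0,0,1,0,0,0,0,0,0,1],
)

```text
clock: 21.0
eef_pos: [508.3, -89.6, 72.0]
tool_rot: [-3.139, -0.208, 1.406]
force: [0.5, 3.9, 1.6]
width: -0.3
gripper_force: 2.3
```

Call:
carry_out(
  deltas=[0,0,0,0.004,0,0,1,0,0,0,0.006,0,0,1,0,0,0,0.01,0,0,1,0,0,0,0.02,0,-0.005,1,0,0,0,0.03,0,-0.03,1,0,0,0,0.04,0,-0.04,1,0,0,0,0.04,0,-0.04,1,0,0,0,0.04,0,-0.03,1,0,0,0,0.04,0,0,1,0,0,0,0.04,0,0,1,0,0,0,0,0,0,1],
)

```text
clock: 22.38
eef_pos: [547.3, 145.5, 269.9]
tool_rot: [-3.141, -0.209, 1.412]
force: [-0.4, -0.2, -0.0]
width: -0.2
gripper_force: 0.0
```

```bash
python3 - <<'E'
from h import *
s=ctrl.read_state();print(s["eef_pos"],s["force"])
b=ctrl.get_image("side")[:,:,::-1];a=ctrl.get_image("top")[:,:,::-1]
cv2.imwrite("pics/a6.png",np.hstack([cv2.resize(b[195:275,215:295],(400,400),interpolation=2),cv2.resize(a[165:245,265:345],(400,400),interpolation=2)]))
E
```

```text
[547.30990748 145.46723217 269.89366505] [-0.43778352 -0.19239225 -0.00224718]
```

View pics/a6.png

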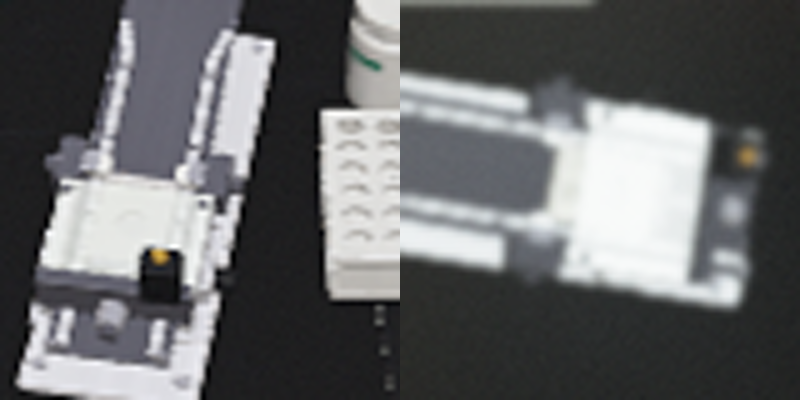

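The card is under the clear cover with only a thin strip showing at the rollers, around (555,178) in the top crop. From the first roller touch to the last contact it travelled about 77 mm, which puts its back end about 5 mm beyond the rollers. Everything agrees with home, so I'm handing in.

```bash
python3 -c "
from cell import ctrl
print(ctrl.finish_job())"
```

```text
the job is handed in; nothing more can be done
None
```

I handed the job in at about 22 s of the 61 s allowed, with the card against the stop and, by force and travel, about 5 mm past the rollers, which had snapped in behind it; the result was not reported back.

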